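# Straighten a row of parts bins with a straightedge

### The job

The three blue parts bins stick out unevenly over the front edge of the low grey shelf. Take the straightedge by its orange handle from its mat, push the bins back with it until all three fronts are square and flush with the shelf's front edge, then stand the straightedge back in the middle of its mat, lying along it. Push only with the straightedge, do not touch the bins with the gripper or arm, and leave the carton, the yellow can and the red bin alone.

Things in the scene. Friction and masses are not known exactly. Their poses are not given: they have to be found in the camera images.
- shelf: low fixed grey steel shelf deck, 160 mm deep (own x), 360 wide (own y), top 45 mm above the table, solid down to it. Origin: at table level under the middle of its front edge: its straight upright front face is its own plane x = 0, and own +x points back across the deck, away from the robot. A post 16 mm square, 110 mm tall stands at each rear corner.
- bin_bolts: loose blue open-fronted plastic bin of steel bolts, 100 mm deep (own x), 64 wide (own y), 55 high at the back, front wall 30 high; 0.2 to 0.45 kg. Origin: centre of its underside; its flat front face is 50 mm from it along own -x. It starts on the shelf, overhanging the front edge by 15 to 45 mm, turned up to 0.18 rad; bins about 88 mm apart, this one at the shelf's +y end.
- bin_fittings: loose blue open-fronted plastic bin of brass fittings, 100 mm deep (own x), 64 wide (own y), 55 high at the back, front wall 30 high; 0.2 to 0.45 kg. Origin: centre of its underside; its flat front face is 50 mm from it along own -x. It starts on the shelf, overhanging the front edge by 15 to 45 mm, turned up to 0.18 rad; bins about 88 mm apart, this one in the middle.
- bin_rollers: loose blue open-fronted plastic bin of black rollers, 100 mm deep (own x), 64 wide (own y), 55 high at the back, front wall 30 high; 0.2 to 0.45 kg. Origin: centre of its underside; its flat front face is 50 mm from it along own -x. It starts on the shelf, overhanging the front edge by 15 to 45 mm, turned up to 0.18 rad; bins about 88 mm apart, this one at the shelf's -y end.
- straightedge_grip (a point): centre of the straightedge's orange handle: 24 mm thick (own x), 90 long (own y), 50 high. Below it an aluminium bar with red ends: 280 long (own y), 36 wide (own x), 30 high; neck between 18 x 50. This point is 87 mm above the bar's underside, mid-length and mid-width; the straight pushing faces are 18 mm from it along own +x and -x. Same end for end; 0.45 kg, stands by itself, z up.
- mat: black rubber mat with a yellow border lying fixed on the table, 340 mm long (own y), 120 mm wide (own x), 4 mm thick; the straightedge stands on it at the start, along it. Origin: centre of its underside.
- carton: bystander: brown cardboard carton 110 x 80 x 70 mm high on the table. Origin: centre of its underside.
- can: bystander: yellow can 60 mm in diameter, 130 mm high, on the table. Origin: centre of its underside.
- red_bin: bystander: red parts bin, same size as the blue ones, on the table. Origin: centre of its underside.
Not all that is in view belongs to the job. Leave any green look-alike of the bin_bolts alone. Leave any green look-alike of the bin_rollers alone.

How it is judged (in metres and radians):
On the way, in this order (a step that is already met when the one before it is completed fails the run):
1. the straightedge is lifted off its mat (z of straightedge_grip in the frame of mat above 0.115 m), for 0.1 s.
2. all three bins are flush and square with the shelf's front edge, the straightedge still away from its mat (x of bin_bolts in the frame of shelf between 0.044 and 0.056 m and y of bin_bolts in the frame of shelf between -0.15 and 0.15 m and z of bin_bolts in the frame of shelf between 0.04 and 0.05 m and angle between the x axis of each of bin_bolts, bin_fittings, bin_rollers and the x axis of shelf, either way round below 0.07 rad and angle between each of bin_bolts, bin_fittings, bin_rollers's own z axis and vertical below 0.06 rad and x of bin_fittings in the frame of shelf between 0.044 and 0.056 m and y of bin_fittings in the frame of shelf between -0.15 and 0.15 m and z of bin_fittings in the frame of shelf between 0.04 and 0.05 m and x of bin_rollers in the frame of shelf between 0.044 and 0.056 m and y of bin_rollers in the frame of shelf between -0.15 and 0.15 m and z of bin_rollers in the frame of shelf between 0.04 and 0.05 m and horizontal distance between straightedge_grip and mat above 0.12 m), for 0.2 s.
At the end, for the whole second after the job is handed in: Every blue bin stands on the shelf between its ends with its front within 6 mm of the shelf's front edge and within 0.07 rad of parallel to it; the straightedge stands upright on its mat, its middle within 40 mm of the mat's centre across and 30 mm along, within 0.15 rad of the mat's direction (x of bin_bolts in the frame of shelf between 0.044 and 0.056 m and y of bin_bolts in the frame of shelf between -0.15 and 0.15 m and z of bin_bolts in the frame of shelf between 0.04 and 0.05 m and angle between the x axis of each of bin_bolts, bin_fittings, bin_rollers and the x axis of shelf, either way round below 0.07 rad and angle between each of bin_bolts, bin_fittings, bin_rollers, straightedge_grip's own z axis and vertical below 0.06 rad and x of bin_fittings in the frame of shelf between 0.044 and 0.056 m and y of bin_fittings in the frame of shelf between -0.15 and 0.15 m and z of bin_fittings in the frame of shelf between 0.04 and 0.05 m and x of bin_rollers in the frame of shelf between 0.044 and 0.056 m and y of bin_rollers in the frame of shelf between -0.15 and 0.15 m and z of bin_rollers in the frame of shelf between 0.04 and 0.05 m and x of straightedge_grip in the frame of mat between -0.04 and 0.04 m and y of straightedge_grip in the frame of mat between -0.03 and 0.03 m and z of straightedge_grip in the frame of mat between 0.086 and 0.096 m and angle between the y axis of straightedge_grip and the y axis of mat, either way round below 0.15 rad); the robot touches nothing.
It fails at once if a bin is pushed by the gripper or arm instead of the straightedge (contact force between any of the fingers, the arm and bin_bolts above 1 N or contact force between any of the fingers, the arm and bin_fittings above 1 N or contact force between any of the fingers, the arm and bin_rollers above 1 N).
It fails at once if a bystander (carton, can, red bin) is moved more than 25 mm (distance of any of carton, can, red_bin from where it was at the start of the episode above 0.025 m).
It also fails if it takes over 48 s, if anything falls off the work surface, if the arm or the gripper's body presses on something with over 40 N, if the wrist force passes 120 N, or if a joint passes its speed limit or range.

### The arm

A 6-joint arm with a two-finger parallel gripper is mounted at the origin on the work surface. World frame = base frame: x ahead of the robot, y to its left, z up, the work surface at z = 0. Lengths are in mm, angles in rad, forces in N, time in s.
With the tool pointing down it reaches from about 250 to 725 mm from the base axis. Payload 9.7 kg.
Tool frame: the origin (TCP) lies at the very end of the fingers, on their centre line; the grasp point (between the pads) lies 19 mm behind it; z points along the fingers, y is the line along which they close (so a half turn about z gives the same grasp; the last joint's range is limited). The gripper opens to 85 mm and grips with 20 to 120 N. Pads are 22 mm wide; open, the fingers measure 114 mm over their backs; the gripper's body (76 mm by 85 mm) begins 54 mm behind the grasp point. The pads swing forward as they close: fully open they stand 13 mm farther back than shut.
Start: joints at [1.323, 0.087, 0.176, 1.66, 0, 1.571], TCP at [134.897, 533.198, 206.984] pointing down, gripper open.
Joint ranges: [-3.13, 3.13], [-0.85, 1.81], [-1.15, 1.24], [-2.2, 2.28], [-1.44, 1.52], [-3.14, 3.14]. Speed limits (rad/s): [2.22, 2.22, 2.57, 3.14, 3.14, 3.14].

### API

Orientations are given as a rotation vector (axis times angle).
In Python, from station import * gives the robot as it stands. Calls block until the motion is done:
- reach(position, orientation): joint-space move of the TCP to a pose.
- move_straight(position, rotation=None, rate=150, stop_force=None): straight line of the TCP; rotation=None keeps the orientation; rate is the mean speed in mm/s. With stop_force (N) it stops when the force on the tool has changed by that much, and returns True; else False.
- goto_joints(angles): joint-space move.
- command_gripper(opening): finger opening in mm; the grip force is fixed at half the most; returns when the fingers have stopped.
- sleep(seconds).
- solve_ik(position, orientation): joint angles nearest the present ones, or None.
- sense(): the state.
- grab_frame(name): name is "side" or "top"; returns (picture, depth): 420x560x3 uint8, blue, green, red; 420x560 float32, mm along the optical axis (not along the pixel's ray), 0 where there is no reading.
- get_calibration(name): a dict with "fx", "fy", "cx", "cy" (pixels), "eye" and "orientation" of the camera in the world. Camera axes: x right, y down, z forward; pixel columns grow to the right and rows downward; lengths in mm; the calibration is good to about 2 mm. A picture is of the moment at which its call begins. get_calibration takes no time and is no camera call.
A pose or a line that the arm cannot do raises Unreachable and nothing moves.
- sign_off(): hands the job in; it is judged then, once.
The state is a dict: "time": time; "joint_positions": joint angles; "qvel": joint speeds; "joint_efforts": joint torques, N m; "eef_pos": TCP position; "tool_rot": TCP orientation; "wrist_force": force on the tool from outside, world axes, zero at the start; "torque": the same for the moment, N m; "opening": finger opening in mm; "grip_force": force on a finger pad.
Only numpy, scipy, OpenCV 4.12 (cv2) and the standard library are available. Lean on these libraries where they do the work, as an engineer would, in place of code of your own. Each camera call takes 0.05 s, during which the arm holds its last target. There are 200 camera calls.

## Working session

There is one attempt and no reset: what is moved stays moved. The work goes in short steps, each a Python script; the robot and the scene stay as the last script left them, time stands still between calls to the robot, and variables do not carry over. Pictures are saved under pics/ and viewed, at most 10 in all, crops included, and the job is handed in when it is done.

```bash
mkdir -p pics; cat > h.py <<'E'
from station import *
import numpy as np, cv2
from scipy.spatial.transform import Rotation as R
def cloud(name):
    im,d=grab_frame(name); c=get_calibration(name)
    o=np.array(c["orientation"],float); M=o if o.shape==(3,3) else R.from_rotvec(o).as_matrix()
    v,u=np.mgrid[:420,:560]
    P=np.stack([(u-c["cx"])/c["fx"]*d,(v-c["cy"])/c["fy"]*d,d],-1)@M.T+np.array(c["eye"])
    P[d<=0]=np.nan
    return im,d,P
E
python3 - <<'E'
from h import *
for n in("side","top"):
    im,d,P=cloud(n); cv2.imwrite(f"pics/{n}0.png",im); print(get_calibration(n)); np.savez(f"{n}0.npz",im=im,d=d,P=P)
s=sense(); print(s["time"],s["tool_rot"],s["eef_pos"])
E
```

```text
{'fx': 488.0754573998713, 'fy': 488.0754573998713, 'cx': 276.81926627770156, 'cy': 212.17269795342534, 'eye': array([530.86807017, 872.88255419, 862.84893214]), 'orientation': array([-0.1610417 ,  2.80507022, -1.33320168])}
{'fx': 431.1572945245479, 'fy': 431.1572945245479, 'cx': 281.68687899823504, 'cy': 208.10653833933705, 'eye': array([ 407.88522661,  -70.39530473, 1204.3250563 ]), 'orientation': array([-2.11874463,  2.11532551, -0.18355012])}
0.1 [-3.88194931e-01 -3.11734417e+00  1.93281247e-03] [134.82983607 532.96066968 206.33764577]
```

View pics/top0.png

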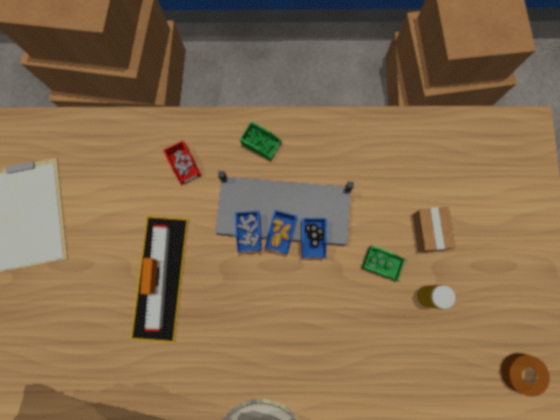

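View pics/side0.png

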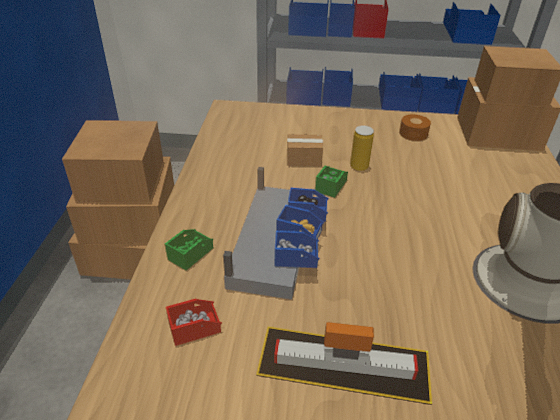

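The top view shows the mat with its straightedge at about (160,280), the shelf at (285,210), and blue bins at (248,233), (281,233) and (314,240). The green bins, red bin (182,163), carton (435,230) and can (440,297) are all clear of the route. Next I'll measure.

```bash
cat > meas.py <<'E'
from h import *
def masks(im,P):
    hsv=cv2.cvtColor(im,cv2.COLOR_BGR2HSV); H,S,V=[hsv[...,i].astype(int) for i in range(3)]
    z=P[...,2]; ok=(P[...,0]>150)&(P[...,0]<800)&(abs(P[...,1])<450)
    blue=ok&(H>100)&(H<130)&(S>110)&(z>42)&(z<115)
    orange=ok&(H<16)&(S>170)&(V>110)&(z>65)
    grey=ok&(S<70)&(z>38)&(z<52)
    yellow=ok&(H>20)&(H<32)&(S>150)&(z>-8)&(z<12)&(P[...,1]>50)
    bar=ok&(S<70)&(V>120)&(z>25)&(z<45)&(P[...,1]>50)
    red=ok&((H<6)|(H>174))&(S>150)&(z>20)&(z<48)
    return dict(blue=blue,orange=orange,grey=grey,yellow=yellow,bar=bar,red=red)
def rect(p):
    (c,w,a)=cv2.minAreaRect(p.astype(np.float32)); 
    return np.round(c,1),np.round(w,1),round(a,2)
def bigs(m,k=1,close=3):
    m=cv2.morphologyEx(m.astype(np.uint8),cv2.MORPH_CLOSE,np.ones((close,close)))
    n,l,s,_=cv2.connectedComponentsWithStats(m); o=np.argsort(-s[1:,4])[:k]+1
    return [l==i for i in o]
E
python3 - <<'E'
from meas import *
for n in("top","side"):
    f=np.load(f"{n}0.npz"); im,P=f["im"],f["P"]; m=masks(im,P); print("==",n)
    t=P[300:340,300:360] if n=="top" else P[290:330,430:480]; print("table z",np.nanmedian(t[...,2]),np.nanstd(t[...,2]))
    for k,c,ct in(("blue",3,3),("orange",1,3),("grey",1,3),("yellow",1,5),("bar",2,1)):
        for b in bigs(m[k],c,ct):
            b&=m[k]; p=P[b]
            if len(p)>5: print(k,len(p),rect(p[:,:2]),"med",np.round(np.median(p,0),1),"z",np.round(np.percentile(p[:,2],[2,98]),1))
    # shelf front edge: per y-column min x of grey & blue
    g=P[bigs(m["grey"])[0]&m["grey"]]
    ys=np.arange(g[:,1].min()+6,g[:,1].max()-6,8)
    e=np.array([[y,g[abs(g[:,1]-y)<4,0].min(),g[abs(g[:,1]-y)<4,0].max()] for y in ys if (abs(g[:,1]-y)<4).any()])
    print(np.round(e).astype(int).tolist())
E
```

```text
== top
table z -1.0401655195628337 2.3302840266603257
blue 676 (array([ 541.9, -137.4]), array([63.2, 96.9]), 88.78) med [ 536.5 -136.    50.5] z [ 43.8 101.5]
blue 498 (array([557.3, -51.9]), array([63. , 99.1]), 74.51) med [563.6 -57.6  50.4] z [ 43.6 101. ]
blue 479 (array([559.3,  34.1]), array([98. , 62.6]), 3.99) med [560.9  42.5  55.4] z [ 43.9 101.7]
orange 346 (array([442.2, 286.1]), array([25.6, 87.5]), 88.4) med [440.6 284.8 113.9] z [109.2 119.1]
grey 5414 (array([623.3, -57.3]), array([359.9, 160.8]), 84.95) med [641.7 -62.8  43.2] z [39.  47.8]
yellow 750 (array([441.7, 283.6]), array([121.3, 340.8]), 85.88) med [419.5 257.3   2.6] z [-2.8  7.2]
bar 1038 (array([441.7, 285.8]), array([ 37.8, 269.3]), 88.77) med [427.1 282.5  32.4] z [27.5 36.8]
bar 557 (array([628.4,  87.5]), array([ 71.5, 135.4]), 84.36) med [621.8  95.3  42.8] z [38.9 44.9]
[[-233, 540, 671], [-225, 529, 687], [-217, 529, 687], [-209, 532, 691], [-201, 531, 690], [-193, 532, 690], [-185, 532, 691], [-177, 532, 693], [-169, 602, 693], [-161, 602, 693], [-153, 603, 693], [-145, 603, 696], [-137, 603, 69
[... 1292 characters left out ...]
695], [-195, 604, 697], [-187, 604, 695], [-179, 603, 697], [-171, 602, 698], [-163, 602, 697], [-155, 612, 699], [-147, 611, 700], [-139, 613, 700], [-131, 620, 701], [-123, 617, 702], [-115, 621, 703], [-107, 623, 704], [-99, 627, 703], [-91, 626, 705], [-83, 625, 704], [-75, 624, 706], [-67, 623, 707], [-59, 623, 707], [-51, 622, 706], [-43, 621, 708], [-35, 620, 709], [-27, 621, 710], [-19, 621, 712], [-11, 620, 712], [-3, 619, 713], [5, 618, 710], [13, 617, 713], [21, 616, 714], [29, 618, 713], [37, 617, 716], [45, 616, 715], [53, 615, 714], [61, 520, 712], [69, 522, 711], [77, 559, 710], [85, 560, 706], [93, 560, 704], [101, 561, 704], [109, 563, 705], [117, 562, 720], [125, 564, 703]]
```

Sizes match the spec: shelf 360x161, bins 63x98, mat 341x121. Shelf yaw is about -0.088 with its front origin near (543.6,-50.3). Bin overhangs come out at 44, 36 and 42 mm. I'll grasp now.

```bash
cat >> h.py <<'E'
def rot(phi):  # tool down, fingers closing along heading phi (rad)
    y=np.array([np.cos(phi),np.sin(phi),0]); z=np.array([0,0,-1.])
    return R.from_matrix(np.stack([np.cross(y,z),y,z],1)).as_rotvec()
yaw=-0.088; ex=np.array([np.cos(yaw),np.sin(yaw),0]); ey=np.array([-np.sin(yaw),np.cos(yaw),0]); S0=np.array([543.6,-50.3,0])
def sh(x,y,z): return S0+x*ex+y*ey+[0,0,z]
def st():
    s=sense(); print(round(s["time"],2),np.round(s["eef_pos"],1),np.round(s["joint_positions"],2),"F",np.round(s["wrist_force"],1),"T",np.round(s["torque"],2),"open",round(s["opening"],1),"grip",round(s["grip_force"],1))
E
python3 - <<'E'
from h import *
phi=np.pi/2-0.024
reach([443.3,287,150],rot(phi)); st()
move_straight([443.3,287,72],rate=100,stop_force=15); st()
command_gripper(0); st()
move_straight([443.3,287,220],rate=120); st()
for p in(yaw,yaw+np.pi): print(p,solve_ik(sh(-110,0,220),rot(p)),solve_ik(sh(-10,0,96),rot(p)))
im,_,_=cloud("side"); cv2.imwrite("pics/lift.png",im)
E
```

```text
1.57 [443.  287.6 150.2] [ 0.58  0.02 -0.    1.55  0.    0.6 ] F [ 0.   0.3 -0.9] T [ 0.02  0.01 -0.02] open 85.3 grip 0.0
2.51 [443.6 287.3  72.7] [ 0.57  0.03 -0.15  1.4  -0.    0.6 ] F [ 0.2 -0.   0. ] T [ 0.    0.02 -0.02] open 85.5 grip 0.0
3.1 [443.4 286.9  72.3] [ 0.57  0.03 -0.15  1.4  -0.    0.6 ] F [-1.1 -0.9  3.6] T [-0.36  0.11  0.06] open 22.5 grip 60.3
4.48 [443.1 286.9 219.2] [0.57 0.04 0.15 1.68 0.   0.6 ] F [ 0.2  0.4 -4.5] T [0.01 0.   0.03] open 23.2 grip 59.4
-0.088 [-9.33456463e-02 -1.78036297e-01 -5.37402473e-02  1.69509238e+00
  4.44089210e-16  1.56545068e+00] [-9.23481842e-02  3.98664778e-02 -8.76436296e-02  1.44328622e+00
  4.44089210e-16  1.56644814e+00]
3.053592653589793 [-0.09334565 -0.1780363  -0.05374025  1.69509238  0.         -1.57614197] [-0.09234818  0.03986648 -0.08764363  1.44328622  0.         -1.57514451]
```

View pics/lift.png

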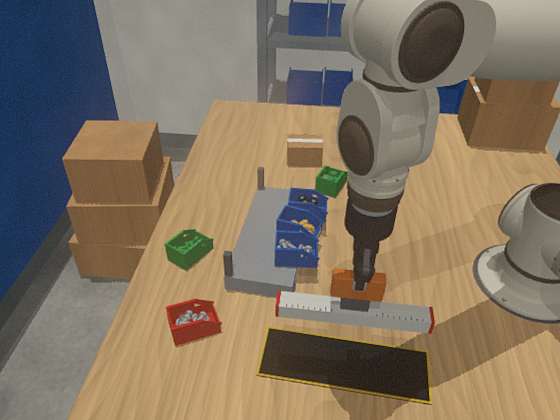

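The straightedge is lifted level off the mat, with the handle at (358,287). Next is the push, using the shelf's front face as a stop for the bar.

```bash
python3 - <<'E'
from h import *
reach(sh(-112,0,220),rot(yaw)); st()
move_straight(sh(-112,0,97),rate=120); st()
move_straight(sh(-50,0,97),rate=80,stop_force=25); st()
print(move_straight(sh(-10,0,97),rate=25,stop_force=22)); st()
p=sense()["eef_pos"]; print("shelf-x",(p-S0)@ex)
sleep(0.3); st()
move_straight(sh(-110,0,97),rate=80); st()
for n in("top","side"):
    im,d,P=cloud(n); cv2.imwrite(f"pics/{n}1.png",im); np.savez(f"{n}1.npz",im=im,d=d,P=P)
E
cat > chk.py <<'E'
import sys
from meas import *
f=np.load(sys.argv[1]); im,P=f["im"],f["P"]; m=masks(im,P)
for b in bigs(m["blue"],3): 
    p=P[b&m["blue"]]; c,w,a=rect(p[:,:2]); print(len(p),c,w,a,"shelf xy",np.round([(np.r_[c,0]-S0)@ex,(np.r_[c,0]-S0)@ey],1))
g=P[bigs(m["grey"])[0]&m["grey"]]; print("shelf",rect(g[:,:2]))
E
python3 chk.py top1.npz
```

```text
5.78 [432.3 -39.9 219.9] [-0.09 -0.18 -0.06  1.7   0.    1.56] F [-0.2  0.3 -4.6] T [ 0.03 -0.07  0.02] open 22.7 grip 59.3
6.95 [432.5 -40.5  97.8] [-0.09 -0.21 -0.31  1.46 -0.    1.57] F [-0.1  0.1 -4.2] T [0.02 0.01 0.04] open 22.9 grip 59.3
7.88 [493.4 -45.7  96.5] [-0.09 -0.05 -0.18  1.45  0.    1.57] F [-3.6  1.2 -6.7] T [0.37 1.03 0.06] open 22.7 grip 59.6
False
9.62 [531.6 -49.3  97.2] [-0.09  0.04 -0.09  1.45 -0.    1.57] F [-16.9   1.1   2.1] T [0.36 4.28 0.06] open 22.5 grip 61.4
shelf-x -11.999188862057578
9.93 [531.6 -49.3  97.2] [-0.09  0.04 -0.09  1.45 -0.    1.57] F [-15.2   2.1   2.1] T [0.37 4.35 0.01] open 22.6 grip 61.4
11.32 [434.4 -40.7  97. ] [-0.09 -0.2  -0.31  1.46  0.    1.57] F [ 0.9  0.4 -3.8] T [-0.03 -0.02 -0.01] open 23.2 grip 59.6
1012 [596.4 -11.7] [133.3 101.5] 85.03 shelf xy [49.2 43.1]
695 [ 585.4 -144.7] [64.3 99.4] 85.33 shelf xy [ 49.9 -90.4]
13 [626.4  14.3] [8.  9.8] 38.93 shelf xy [76.8 71.6]
shelf (array([623.4, -57.1]), array([360.3, 160.9]), 85.12)
```

View pics/top1.png

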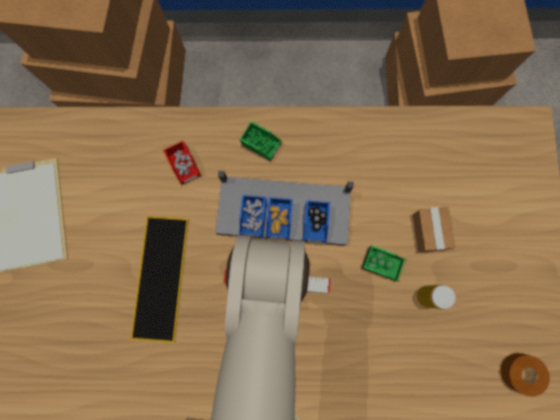

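All three bins are back and square: shelf-frame x is about 49–50 mm and their angles match the shelf's 85°. Now I'll return the straightedge.

```bash
python3 - <<'E'
from h import *
move_straight(sh(-110,0,220),rate=120)
r=rot(np.pi/2-0.071)
reach([443,284,220],r); st()
move_straight([443,284,90],rate=120)
print(move_straight([443,284,71],rate=25,stop_force=5)); st()
command_gripper(85); st()
move_straight([443,284,200],rate=120)
reach([300,430,260],r); st()
for n in("top","side"):
    im,d,P=cloud(n); cv2.imwrite(f"pics/{n}2.png",im); np.savez(f"{n}2.npz",im=im,d=d,P=P)
E
python3 chk.py top2.npz
python3 - <<'E'
from meas import *
for n in("top2","side2"):
    f=np.load(n+".npz"); im,P=f["im"],f["P"]; m=masks(im,P)
    for k in("orange","yellow","bar"):
        p=P[bigs(m[k],1,5)[0]&m[k]]; print(n,k,rect(p[:,:2]),np.round(np.percentile(p[:,2],[2,98]),1))
E
```

```text
13.83 [443.2 283.2 219.9] [ 0.57  0.03  0.15  1.68 -0.    0.64] F [-0.3  0.6 -5. ] T [ 0.01 -0.02  0.01] open 22.8 grip 59.6
True
15.73 [442.7 283.8  72.3] [ 0.57  0.02 -0.15  1.4  -0.    0.64] F [-0.3 -0.3  4.4] T [ 0.02  0.02 -0.01] open 22.7 grip 60.9
16.36 [442.  283.4  71.1] [ 0.57  0.02 -0.15  1.4  -0.    0.64] F [ 0.5 -0.2 -0.3] T [-0.01 -0.01  0.01] open 84.6 grip 0.0
18.44 [300.5 429.5 259.3] [ 0.96  0.05  0.24  1.76 -0.    1.03] F [-1.2  0.4 -0.7] T [-0.02 -0.07 -0.01] open 85.1 grip 0.0
1024 [596.2 -11.6] [133.3 101.2] 84.88 shelf xy [49.  43.2]
694 [ 585.9 -144.3] [ 63.6 100. ] 84.92 shelf xy [ 50.4 -89.9]
13 [626.1  14.2] [7.7 9.7] 41.05 shelf xy [76.5 71.5]
shelf (array([623.5, -57.2]), array([359.9, 161.1]), 85.04)
top2 orange (array([439.9, 283.1]), array([25.1, 87.5]), 86.51) [109.6 118.8]
top2 yellow (array([441.8, 283.9]), array([121.6, 340.1]), 85.89) [-2.   7.4]
top2 bar (array([441.3, 283.7]), array([ 39.6, 268.3]), 86.15) [27.  36.9]
side2 orange (array([444. , 286.5]), array([26.9, 88.1]), 87.59) [ 71.5 117.1]
side2 yellow (array([443. , 283.8]), array([128. , 342.7]), 86.02) [-0.9  6.5]
side2 bar (array([443.9, 285.8]), array([ 40.6, 268.6]), 86.02) [26.  35.9]
```

View pics/side2.png

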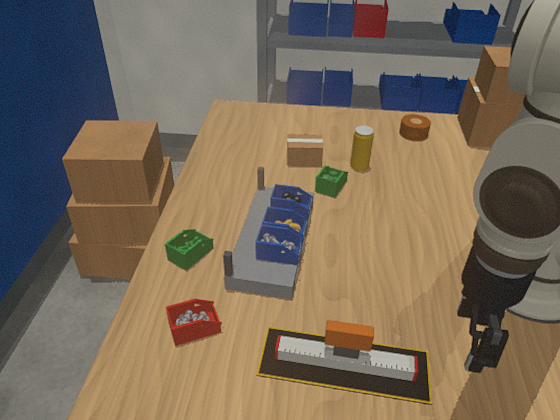

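View pics/top2.png

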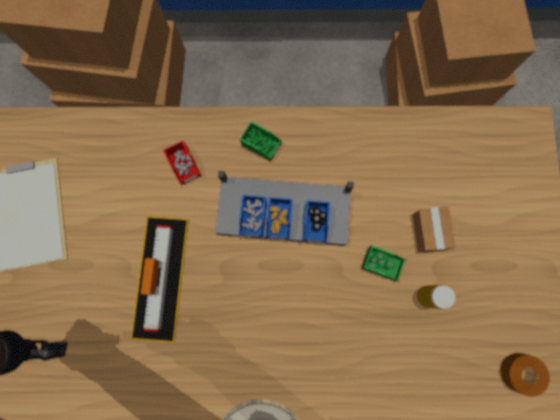

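The straightedge stands centred on its mat at (349,340) in the side view, aligned to under 0.01 rad. The bins are flush at (253,215), (280,219) and (317,220) in the top view, and the bystanders haven't moved.

```bash
python3 -c "
from station import *
print(sign_off())"
```

```text
the job is handed in; nothing more can be done
None
```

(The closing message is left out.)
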